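# Close the sample-curing jig and hold it pressed

## Task

The pottery samples in the blue curing jig must cure flat: pull the jig's red-knobbed locking slide fully out, then pick up the loose round metal cover by its black grip, slide it over the jig's centre pin until it drops on, and press it level and fully down against the sprung bed, onto the blue drum. Finish while still holding the cover pressed down, so that a colleague can lock it. Leave the jar, the pen pot and the box of sherds where they are, and do not let the jig's slide go back in.

Things in the scene. Friction and masses are not known exactly. Their poses are not given: they have to be found in the camera images.
- jig: Curing jig fixed to the table: blue drum 116 mm across, flat top 24 mm above the table; at its -x side a guide block 34 mm long, 60 wide, 28 high, with two dark cheeks up to 38 mm; a foot bar 8 mm high reaches 60 mm either way along y. Origin: on the table under the drum's centre, z up. The slide comes out along the jig's own -x (towards the robot at yaw 0).
- pin_tip (a point): Top of the jig's fixed steel locating pin, in the middle of the drum, 35 mm above the table: 10 mm diameter, tapering over its last 3 mm to 5 mm. It stands 6 mm above the raised bed and 11 mm above the drum's top.
- bed (a joint): Downward travel (m) of the white round sprung bed (72 mm across, coloured sherd chips set flush in it) on the drum. 0 = up, its top 5 mm above the drum's top; 0.005 = pressed level with the drum's top. The spring needs about 5 N to start and 10 N at 5 mm; it does not yield to the cover's own weight, and rises again when let go.
- slide (a joint): How far (m) the steel locking slide is out: 0 home, 0.042 fully out at its stop. Moves stiffly (about 4 N), stays where left. Its flat tongue (22 mm wide, 30 to 35 mm above the table) lies over the bed when home, its end 14 mm from the pin, and keeps the cover up; it is clear of the cover once out by 36 mm or more.
- slide_knob (a point): Centre of the slide's red knob, 32.5 mm above the table: a round knob 26 mm in diameter and 22 mm long, its axis along the jig's x. Home, it is 119 mm from the pin on the jig's -x side. It can be pinched from above with the fingers closing along the jig's y.
- cover: Loose round aluminium cover, about 0.24 kg: disc 92 mm across, 17 thick, flat on the table. Centred in its underside a blind hole 13.2 mm wide, 13 deep, fits over the pin at any yaw. On top a black bar grip 60 mm long (its x), 22 wide (its y), 32 high. Origin: centre of the underside; its height is 35 mm resting on the pin tip, 29 dropped onto the raised bed, 24 pressed onto the drum.
- cover_grip (a point): Centre of the top of the cover's black bar grip, 49 mm above the cover's underside.
- jar: Bystander: clear jar with a white lid, 60 mm across, 85 mm high. Origin: centre of its underside.
- penpot: Bystander: cork-coloured pen pot with pens, 64 mm across, 85 mm high (pens to about 125 mm). Origin: centre of its underside.
- sherdbox: Bystander: open cardboard box of sherds, 90 x 70 x 30 mm. Origin: centre of its underside.
Not all that is in view belongs to the job. Of the things that look like the jig, the largest one is meant.

How it is judged:
On the way, in this order (a step that is already met when the one before it is completed fails the run):
1. the locking slide is pulled out (value of joint slide above 0.036 m), for 0.2 s.
2. the cover has dropped onto the centre pin, slide out (horizontal distance between cover and pin_tip below 0.004 m and z of cover in the frame of jig below 0.0315 m and angle between cover's own z axis and vertical below 0.12 rad and value of joint slide above 0.036 m), for 0.2 s.
At the end, for the whole second after the job is handed in: The robot is still holding the cover pressed down (over 2 N of contact): cover on the pin (within 4 mm of its axis), level within 0.06 rad, its underside within 1.8 mm of the drum's top, the bed pushed down by more than 3.2 mm, the cover still, and the slide still out by more than 36 mm (horizontal distance between cover and pin_tip below 0.004 m and z of cover in the frame of jig below 0.0258 m and angle between cover's own z axis and vertical below 0.06 rad and value of joint bed above 0.0032 m and value of joint slide above 0.036 m and contact force between any of the fingers, the arm and cover above 2 N and linear speed of cover below 0.02 m/s); the arm keeps its last pose, push and grip.
It fails at once if the jar is moved more than 25 mm (distance of jar from where it was at the start of the episode above 0.025 m).
It fails at once if the pen pot is moved more than 25 mm (distance of penpot from where it was at the start of the episode above 0.025 m).
It fails at once if the box of sherds is moved more than 25 mm (distance of sherdbox from where it was at the start of the episode above 0.025 m).
It also fails if it takes over 48 s, if anything falls off the work surface, if the arm or the gripper's body presses on something with over 40 N, if the wrist force passes 120 N, or if a joint passes its speed limit or range.

## Robot

A 6-joint arm with a two-finger parallel gripper is mounted at the origin on the work surface. World frame = base frame: x ahead of the robot, y to its left, z up, the work surface at z = 0. Lengths are in m, angles in rad, forces in N, time in s.
With the tool pointing down it reaches from about 0.25 to 0.775 m from the base axis. Payload 4 kg.
Tool frame: the origin (TCP) lies midway between the tips of the shut fingers; the grasp point (between the pads) lies 19 mm behind it; z points along the fingers, y is the direction in which the jaws open and shut (so a half turn about z gives the same grasp; the last joint's range is limited). The gripper opens to 94 mm and grips with 3 to 60 N. Pads are 16 mm wide; open, the fingers measure 119 mm over their backs; the gripper's body (75 mm by 177 mm) begins 78 mm behind the grasp point.
Start: joints at [1.057, 0.087, 1.371, -0, 1.684, -0.103], TCP at [0.22, 0.504, 0.206] pointing down, gripper open.
Joint ranges: [-3.1, 3.1], [-0.76, 2.03], [0.27, 2.55], [-1.08, 4.22], [0.17, 2.65], [-2.57, 2.57]. Speed limits (rad/s): [2.79, 2.79, 3.14, 3.14, 3.14, 3.14].

## Interface

Orientations are given as [roll, pitch, yaw] about the fixed x, y, z axes, in that order (R = Rz(yaw) Ry(pitch) Rx(roll)).
In Python, from bench import robot, cams gives the robot as it stands.
- The arm moves only by the tool step_arm, never from a script. Its argument "plan" is a list that holds one entry, the list of rows, each a list of 5 numbers: the shift along the world's x, y, z in mm, then the turn about the world's z in rad, then the opening in per cent of the stroke, from 0 (shut) to 100 (fully open). In form: [[[tx, ty, tz, turn, fingers], ...]]. A call has 1 to 8 rows; each row is the pose to reach, as a shift and turn from the pose commanded when the call began; what a row does not reach only later rows make up. A row lasts 1/12 s, in which the tool goes at most 41.7 mm and 7.16 degrees, less where a joint would pass 70% of its speed; a pose out of reach is approached as far as the arm can. A call with a gripper value outside its range is refused whole. The fingers move at their own pace and stop on an object; the grip force is fixed at half the most. Time passes only in rows, so rows that repeat a pose let the fingers close. It gives the time, the measured TCP pose, the force and the opening at its end, in the units of the state.
- robot.get_obs(): the state, without advancing time (a new reading comes with each control period).
- cams.snapshot(name): name is "scene" or "top" or "wrist"; returns a dict with "frame" (384x512x3 uint8, red, green, blue), "camera_matrix" (3x3 intrinsics, pixels), "origin" and "attitude" of the camera in the world; the wrist camera has in their place "T_tool_cam" (4x4, takes a point from camera to tool coordinates, whose origin is the TCP and whose axes are the flange's). Camera axes: x right, y down, z forward; pixel columns grow to the right and rows downward; lengths in m; the calibration is good to about 2 mm. The wrist camera is an equidistant fisheye: a pixel r from the principal point sees the ray r / f radians off the axis. A picture is of the moment at which its call begins: read the wrist's pose just before it. There is no depth.
- robot.close_job(): hands the job in, once; it reports no verdict.
The state is a dict: "time": time; "joint_positions": joint angles; "qvel": joint speeds; "joint_torque": joint torques, N m; "tool_pos": TCP position; "ee_rot": TCP orientation; "wrist_force": force on the tool from outside, world axes, zero at the start; "wrist_torque": the same for the moment, N m; "width": finger opening in m.
Only numpy, scipy, OpenCV 4.12 (cv2) and the standard library are available. Lean on these libraries where they do the work, as an engineer would, in place of code of your own. Each camera call takes 0.05 s, during which the arm holds its last target. There are 200 camera calls.

## Working session

There is one attempt and no reset: what is moved stays moved. The work goes in short steps, Python scripts to look and compute and a tool call to move; the robot and the scene stay as the last step left them, time stands still between calls to the robot, and variables do not carry over. Pictures are saved under pics/ and viewed, about 8 in all and at most 12, crops included, and the job is handed in when it is done.

Besides the shell and the picture viewer there is one more tool, called after "Emit:" as name(argument=value, ...) on one line, values as JSON. step_arm: Moves the arm, as the interface text tells. Its arguments: {"type":"object","properties":{"plan":{"type":"array"}},"required":["plan"]}

```bash
mkdir -p pics
cat > h.py <<'E'
import numpy as np, cv2
from bench import robot, cams
def snap(n,f):
    o=robot.get_obs(); s=cams.snapshot(n); cv2.imwrite('pics/'+f,cv2.cvtColor(s['frame'],cv2.COLOR_RGB2BGR))
    np.save('pics/'+f[:-4]+'.npy',dict(o=o,s={k:v for k,v in s.items()}),allow_pickle=True); return o,s
E
python3 - <<'E'
from h import *
o,s=snap('scene','s1.png'); o,t=snap('top','t1.png')
print(o)
for c in (s,t): print({k:v for k,v in c.items() if k!='frame'})
a=np.hstack([cv2.imread('pics/s1.png'),cv2.imread('pics/t1.png')])
E
```

```text
{'time': 0.05, 'joint_positions': array([ 1.05690120e+00,  8.79590421e-02,  1.37219586e+00, -1.12145025e-05,
        1.68359016e+00, -1.03074261e-01]), 'qvel': array([-0.00154558, -0.00029878, -0.00101501, -0.00053603,  0.00064997,
       -0.00056011]), 'joint_torque': array([ 2.36918924e-03, -3.41539264e+01, -3.03595376e+01,  7.19493628e-02,
        3.05103161e-02, -9.42346242e-05]), 'tool_pos': array([0.21938369, 0.50377746, 0.20433158]), 'ee_rot': array([-3.13945052e+00, -2.10378271e-04,  2.73077032e+00]), 'wrist_force': array([-0.23089504, -0.85145418, -0.38102134]), 'wrist_torque': array([-0.00468994, -0.00399528, -0.0185943 ]), 'width': 0.09400713006951164}
{'camera_matrix': array([[420.95617806,   0.        , 255.42788222],
       [  0.        , 420.95617806, 190.16378562],
       [  0.        ,   0.        ,   1.        ]]), 'origin': array([1.0574142 , 0.53581674, 0.88607032]), 'attitude': array([-2.44583167, -0.01474283,  2.54286664])}
{'camera_matrix': array([[460.66163814,   0.        , 238.68506091],
       [  0.        , 460.66163814, 191.32562503],
       [  0.        ,   0.        ,   1.        ]]), 'origin': array([0.45680463, 0.0067909 , 1.40029702]), 'attitude': array([-2.9959311 , -0.02057484, -1.54618847])}
```

View pics/s1.png

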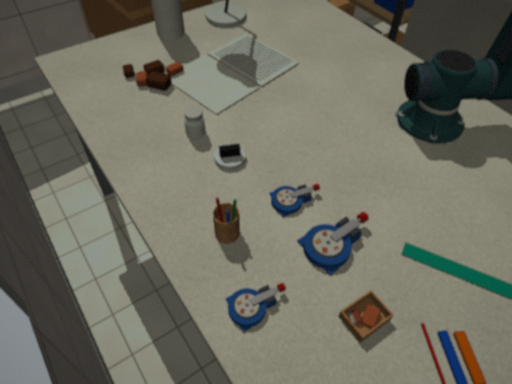

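View pics/t1.png

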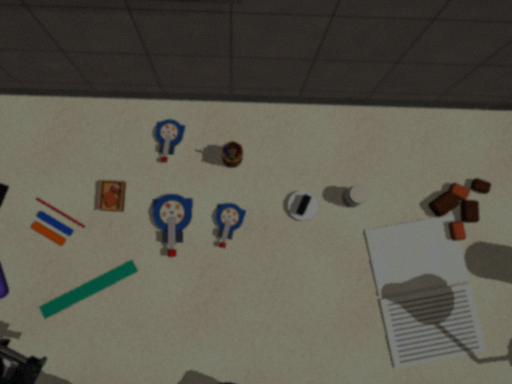

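The scene picture shows the big jig at about (327,243), with its knob at (363,217), and the cover at (230,156). The top picture shows the jig at (173,210), its knob at (171,252), and the cover at (301,206). I'll zoom in on both and triangulate.

```bash
cat >> h.py <<'E'
from scipy.spatial.transform import Rotation as Ro
def ray(s,uv):
    K=s['camera_matrix']; d=np.linalg.inv(K)@np.array([*uv,1.]); R=Ro.from_euler('xyz',s['attitude']).as_matrix()
    d=R@d; return np.array(s['origin']),d/np.linalg.norm(d)
def wray(o,s,uv):
    K=s['camera_matrix']; x=np.array([uv[0]-K[0,2],uv[1]-K[1,2]]); r=np.hypot(*x); th=r/K[0,0]
    d=np.array([*(np.sin(th)*x/max(r,1e-9)),np.cos(th)]); T=s['T_tool_cam']; R=Ro.from_euler('xyz',o['ee_rot']).as_matrix()
    return o['tool_pos']+R@T[:3,3], R@T[:3,:3]@d
def tri(*rs):
    A=sum(np.eye(3)-np.outer(d,d) for c,d in rs); b=sum((np.eye(3)-np.outer(d,d))@c for c,d in rs)
    p=np.linalg.solve(A,b); return p,[np.linalg.norm(np.cross(p-c,d)) for c,d in rs]
def atz(r,z): c,d=r; return c+d*(z-c[2])/d[2]
def load(f): x=np.load('pics/'+f+'.npy',allow_pickle=True).item(); return x['o'],x['s']
E
python3 - <<'E'
from h import *
_,s=load('s1');_,t=load('t1')
def cr(f,u,v,w=30,hh=22): return cv2.resize(cv2.imread(f)[v-hh*2:v+hh*2,u-w:u+w],None,fx=6,fy=6,interpolation=cv2.INTER_CUBIC)[:, :]
def c2(f,u,v): return cv2.resize(cv2.imread('pics/'+f)[v-36:v+36,u-48:u+48],None,fx=4,fy=4,interpolation=cv2.INTER_CUBIC)
cv2.imwrite('pics/z.png',np.vstack([np.hstack([c2('s1.png',335,235),c2('s1.png',230,156)]),np.hstack([c2('t1.png',173,225),c2('t1.png',301,206)])]))
def red(fr,u,v,n=14):
    h=cv2.cvtColor(fr,cv2.COLOR_RGB2HSV)[v-n:v+n,u-n:u+n].astype(int); m=((h[...,0]<6)|(h[...,0]>172))&(h[...,1]>150)
    y,x=np.nonzero(m);return x.mean()+u-n,y.mean()+v-n,m.sum()
a=red(s['frame'],363,217);b=red(t['frame'],171,252);print(a,b)
print('knob',tri(ray(s,a[:2]),ray(t,b[:2])))
for n,a,b in [('bed',(327,243),(173,210)),('cover',(231,150),(303,204)),('jar',(194,117),(353,194)),('pen',(227,210),(232,152)),('box',(366,315),(111,195))]: print(n,tri(ray(s,a),ray(t,b)))
E
```

```text
(np.float64(362.75), np.float64(216.64285714285714), np.int64(56)) (np.float64(171.5), np.float64(252.5), np.int64(44))
knob (array([0.47090372, 0.17640505, 0.03504341]), [np.float64(0.0005070099456535119), np.float64(0.0005070099456536371)])
bed (array([0.59491505, 0.18085179, 0.02764697]), [np.float64(0.0034296299773103026), np.float64(0.003429629977310431)])
cover (array([ 0.6225915 , -0.20774252,  0.0360868 ]), [np.float64(0.0026916491288504585), np.float64(0.0026916491288506064)])
jar (array([ 0.65492156, -0.35195632,  0.06951511]), [np.float64(0.0011226323313875371), np.float64(0.0011226323313876772)])
pen (array([0.76425688, 0.00708978, 0.09123548]), [np.float64(0.00033070828249508595), np.float64(0.0003307082824952498)])
box (array([0.63817804, 0.36727435, 0.019761  ]), [np.float64(8.474254509624217e-05), np.float64(8.47425450963459e-05)])
```

View pics/z.png

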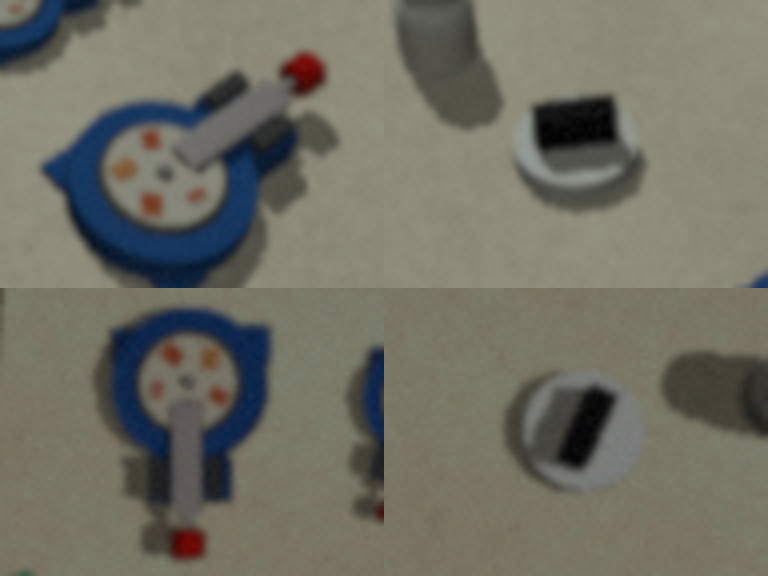

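Crops: the pin is at about (328.5,242.5) in scene and (171.5,212.2) in top. The centre of the grip's top is at about (303.7,204.7) in top. The slide is home. Next I'll compute positions and move over the knob.

Run:
```python
from h import *
_,s=load('s1');_,t=load('t1')
p,e=tri(ray(s,(328.5,242.5)),ray(t,(171.5,212.25)));print('pin',p,e); k=np.array([.4709,.1764])
print('yaw',np.arctan2(*(p[:2]-k)[::-1]),np.linalg.norm(p[:2]-k))
S=lambda x,y:(x/4+287,y/4+199); 
C=lambda x,y:((x-384)/4+253,(y-288)/4+170); D=lambda x,y:((x-384)/4+182,y/4+120)
for a,b in [((533,104),(560,458)),((613,97),(597,384))]: pass
g=atz(ray(t,C(587,427)),.049);print('grip top',g)
a=atz(ray(t,C(570,463)),.049);b=atz(ray(t,C(605,390)),.049);print('axis',np.arctan2(*(b-a)[1::-1]),np.linalg.norm(b-a))
print('disc',atz(ray(t,C(584,431)),.012))
print(cams.snapshot('wrist')['T_tool_cam'])
```

```text
pin [0.58945199 0.18335426 0.0274739 ] [np.float64(0.0012608054824232101), np.float64(0.0012608054824232201)]
yaw 0.058592874428376074 0.11875578493687307
grip top [ 0.62086149 -0.20977175  0.049     ]
axis -0.4373512405929415 0.06084014326055279
disc [ 0.62223002 -0.21342642  0.012     ]
[[ 9.83970722e-05 -9.58827976e-01 -2.83987505e-01  8.26258286e-02]
 [ 9.99999977e-01  1.48747706e-04 -1.55733583e-04 -1.22960177e-03]
 [ 1.91564206e-04 -2.83987483e-01  9.58827968e-01 -1.79812766e-01]
 [ 0.00000000e+00  0.00000000e+00  0.00000000e+00  1.00000000e+00]]
```

Emit:
step_arm(plan=[[[30, -40, 0, 0.1, 100], [60, -80, 0, 0.2, 100], [90, -118, -10, 0.3, 100], [120, -156, -20, 0.4, 100], [150, -195, -30, 0.44, 100], [175, -230, -40, 0.44, 100], [200, -260, -50, 0.44, 100], [222, -290, -60, 0.44, 100]]])

```text
time: 0.82
tool_pos: [0.4199, 0.2421, 0.1545]
ee_rot: [3.141, 0.0, -3.112]
wrist_force: [0.8, 0.6, -0.5]
width: 0.0942
```

Emit:
step_arm(plan=[[[-12, -37, 0, 0.03, 100], [-12, -37, 0, 0.03, 100], [-12, -37, 0, 0.03, 100]]])

```text
time: 1.07
tool_pos: [0.4068, 0.2055, 0.1541]
ee_rot: [3.141, -0.001, -3.086]
wrist_force: [0.1, 0.3, -0.6]
width: 0.0944
```

Run:
```python
from h import *
o,s=snap('wrist','w1.png'); print(o['tool_pos'],o['ee_rot'],s['camera_matrix'])
cv2.imwrite('pics/w1b.png',cv2.resize(cv2.imread('pics/w1.png'),(800,600),interpolation=cv2.INTER_CUBIC))
```

```text
[0.40682721 0.20547031 0.15413863] [ 3.14147876e+00 -1.41802755e-03 -3.08617388e+00] [[297.31863964   0.         254.94144248]
 [  0.         297.31863964 190.83275483]
 [  0.           0.           1.        ]]
```

View pics/w1b.png

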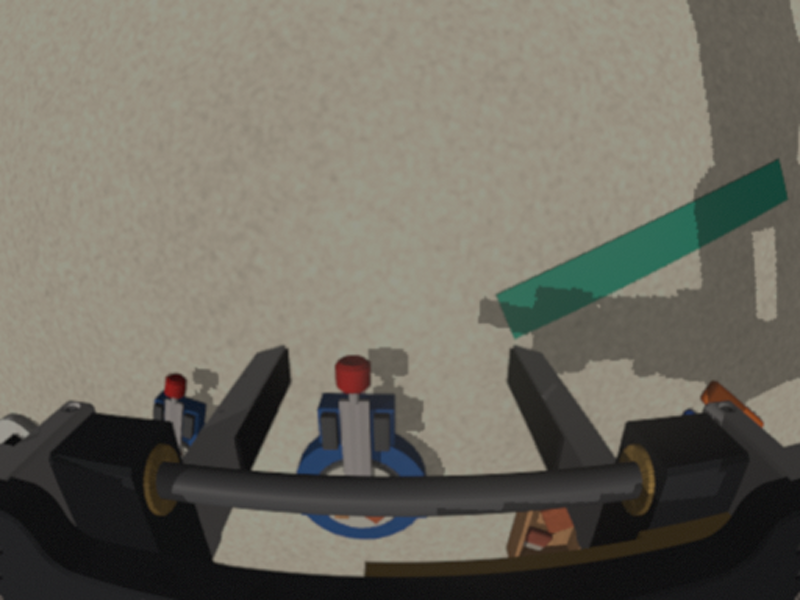

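Wrist picture: the knob is at (352,375) in the 800-px frame, between the open fingers, with the jig behind it. The two finger tips are at y≈350.

Run:
```python
from h import *
o,s=load('w1'); _,a=load('s1');_,t=load('t1')
f=s['frame'];h=cv2.cvtColor(f,cv2.COLOR_RGB2HSV).astype(int)
m=((h[...,0]<6)|(h[...,0]>172))&(h[...,1]>150);m[:,:190]=0;m[:,260:]=0;m[260:]=0
y,x=np.nonzero(m);print(x.mean(),y.mean(),x.min(),x.max(),y.min(),y.max())
uv=(x.mean(),y.mean());r=wray(o,s,uv);print(atz(r,.0325))
print(tri(r,ray(t,(171.5,252.5)),ray(a,(362.75,216.6))), tri(r,ray(t,(171.5,252.5))))
# slide axis: tongue points at z .035 in 800px img
for p in [(356,398),(359,470)]: print(atz(wray(o,s,(p[0]*.64,p[1]*.64)),.035))
```

```text
224.64217252396165 241.5143769968051 215 235 232 251
[0.47420283 0.17363144 0.0325    ]
(array([0.47146107, 0.17565058, 0.03650744]), [np.float64(0.001774467271954902), np.float64(0.0003120286434653128), np.float64(0.0015584094548747097)]) (array([0.47091138, 0.17482973, 0.03969336]), [np.float64(0.000642259999620521), np.float64(0.0006422599996204751)])
[0.48965106 0.17776038 0.035     ]
[0.55620043 0.18106129 0.035     ]
```

Emit:
step_arm(plan=[[[33, -15, -20, 0, 100], [64, -30, -40, 0, 100], [64, -30, -75, 0, 100], [64, -30, -105, 0, 100], [64, -30, -130, 0, 100], [64, -30, -140, 0, 100], [64, -30, -140, 0, 100], [64, -30, -140, 0, 100]]])

```text
time: 1.78
tool_pos: [0.4716, 0.1781, 0.0157]
ee_rot: [3.141, 0.001, -3.081]
wrist_force: [0.4, -0.1, 1.3]
width: 0.094
```

Emit:
step_arm(plan=[[[0, 0, 0, 0, 20], [0, 0, 0, 0, 20], [0, 0, 0, 0, 20], [0, 0, 0, 0, 20], [0, 0, 0, 0, 20], [0, 0, 0, 0, 20]]])

```text
time: 2.28
tool_pos: [0.4714, 0.1769, 0.0153]
ee_rot: [3.141, 0.001, -3.083]
wrist_force: [0.9, -0.3, -0.8]
width: 0.0573
```

Emit:
step_arm(plan=[[[0, 0, 0, 0, 10], [0, 0, 0, 0, 10], [0, 0, 0, 0, 10], [0, 0, 0, 0, 10], [0, 0, 0, 0, 10], [0, 0, 0, 0, 10], [0, 0, 0, 0, 10]]])

```text
time: 2.87
tool_pos: [0.4711, 0.1762, 0.0147]
ee_rot: [-3.14, -0.0, -3.083]
wrist_force: [0.5, -2.0, 0.1]
width: 0.025
```

Emit:
step_arm(plan=[[[-8, 0, 0, 0, 5], [-16, -1, 0, 0, 5], [-24, -1, 0, 0, 5], [-32, -2, 0, 0, 5], [-38, -2, 0, 0, 5], [-42, -2, 0, 0, 5], [-44, -2, 0, 0, 5], [-44, -2, 0, 0, 5]]])

```text
time: 3.53
tool_pos: [0.43, 0.174, 0.0149]
ee_rot: [-3.14, 0.008, -3.082]
wrist_force: [8.8, -3.2, -7.5]
width: 0.0251
```

Emit:
step_arm(plan=[[[0, 0, 0, 0, 5], [0, 0, 0, 0, 5], [0, 0, 0, 0, 90], [0, 0, 0, 0, 90], [0, 0, 0, 0, 90], [0, 0, 0, 0, 90], [0, 0, 0, 0, 90], [0, 0, 0, 0, 90]]])

```text
time: 4.2
tool_pos: [0.4269, 0.1751, 0.0149]
ee_rot: [3.141, -0.0, -3.082]
wrist_force: [0.8, -0.2, 0.1]
width: 0.0619
```

Emit:
step_arm(plan=[[[0, 0, 25, 0, 80], [0, 0, 60, 0, 80], [0, 0, 100, 0, 80], [0, 0, 140, 0, 80], [0, 0, 140, 0, 80]]])

```text
time: 4.62
tool_pos: [0.4317, 0.1764, 0.1643]
ee_rot: [3.138, 0.016, -3.082]
wrist_force: [0.9, 0.0, 2.5]
width: 0.0752
```

Run:
```python
from h import *
o,s=snap('wrist','w2.png'); _,t=snap('top','t2.png');_,a=snap('scene','s2.png')
print(o['tool_pos'],o['ee_rot'],o['time'])
def red(fr,u,v,n=20):
    h=cv2.cvtColor(fr,cv2.COLOR_RGB2HSV)[v-n:v+n,u-n:u+n].astype(int); m=((h[...,0]<6)|(h[...,0]>172))&(h[...,1]>150)
    y,x=np.nonzero(m);return x.mean()+u-n,y.mean()+v-n,m.sum()
print(red(t['frame'],171,260),red(a['frame'],378,207))
h=cv2.cvtColor(s['frame'],cv2.COLOR_RGB2HSV).astype(int)
m=((h[...,0]<6)|(h[...,0]>172))&(h[...,1]>150);m[:,190:]*=1;m[:,:190]=0;m[:,300:]=0;m[270:]=0
y,x=np.nonzero(m);print(x.mean(),y.mean(),atz(wray(o,s,(x.mean(),y.mean())),.0325))
```

```text
[0.43170579 0.17637176 0.16429363] [ 3.13782055  0.01627187 -3.0821078 ] 4.6167
(np.float64(nan), np.float64(nan), np.int64(0)) (np.float64(374.0357142857143), np.float64(208.64285714285714), np.int64(56))<stdin>:6: RuntimeWarning: Mean of empty slice.
  ret = ret.dtype.type(ret / rcount)
Traceback (most recent call last):
numpy._core._exceptions._UFuncOutputCastingError: Cannot cast ufunc 'multiply' output from dtype('int64') to dtype('bool') with casting rule 'same_kind'
```

Emit:
step_arm(plan=[[[40, 1, 0, 0, 80], [80, 3, 0, 0, 80], [120, 5, 10, 0, 80], [150, 6, 15, 0, 80], [150, 6, 15, 0, 80], [150, 6, 15, 0, 80]]])

```text
time: 5.27
tool_pos: [0.5767, 0.1804, 0.1661]
ee_rot: [-3.141, -0.007, -3.083]
wrist_force: [-0.7, 0.5, -0.5]
width: 0.0751
```

Run:
```python
from h import *
_,a=load('s2');k=atz(ray(a,(374.04,208.64)),.0325);print('knob',k)
_,a=load('s1');k0=atz(ray(a,(362.75,216.64)),.0325);print('home',k0,np.linalg.norm(k-k0))
o,s=snap('wrist','w3.png');print(o['tool_pos'],o['ee_rot'])
cv2.imwrite('pics/w3b.png',cv2.resize(cv2.imread('pics/w3.png'),(800,600),interpolation=cv2.INTER_CUBIC))
```

```text
knob [0.42685198 0.17317788 0.0325    ]
home [0.46880137 0.17570424 0.0325    ] 0.04202539958384845
[0.5766838  0.1804282  0.16605028] [-3.14086147 -0.00654248 -3.0831883 ]
```

View pics/w3b.png

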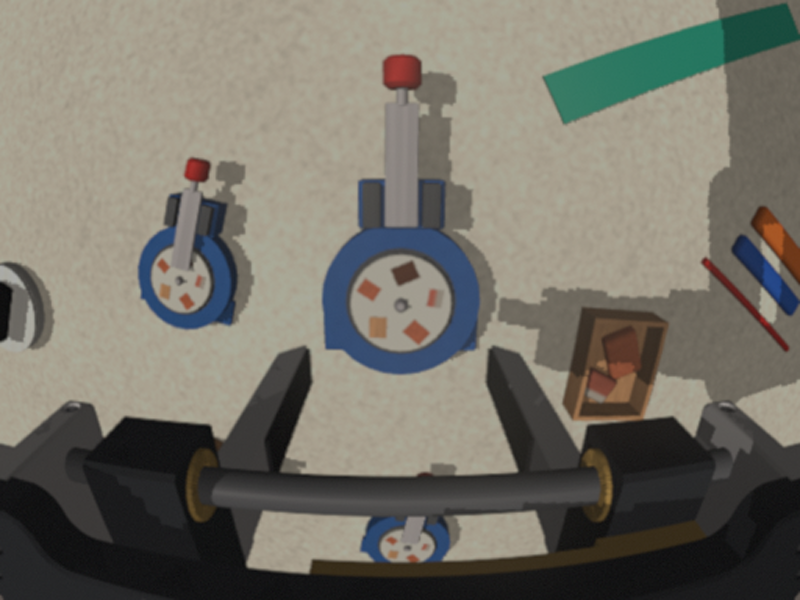

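The slide is fully out: the scene camera measures 42 mm of knob travel. The pin tip is at (402,304) in the 800-px wrist frame. The real jig, the box and the small look-alike jigs are all undisturbed. Next I'll move to view the cover from the same relative pose.

Emit:
step_arm(plan=[[[5, -40, 5, -0.1, 80], [10, -80, 10, -0.2, 80], [15, -120, 14, -0.3, 80], [20, -160, 14, -0.4, 80], [25, -200, 14, -0.496, 80], [30, -240, 14, -0.496, 80], [32, -280, 14, -0.496, 80], [33, -320, 14, -0.496, 80]]])

```text
time: 5.98
tool_pos: [0.6082, -0.1398, 0.1832]
ee_rot: [3.141, -0.002, 2.706]
wrist_force: [1.4, 1.2, -0.2]
width: 0.0755
```

Run:
```python
from h import *
o,s=load('w3')
for p in [(402,304),(401,300)]: print('pin',atz(wray(o,s,(p[0]*.64,p[1]*.64)),.035))
g=cv2.cvtColor(s['frame'],cv2.COLOR_RGB2HSV).astype(int)
m=((g[...,0]>95)&(g[...,0]<125)&(g[...,1]>110)); m[:, :200]=0; m[:,315:]=0;m[:140]=0;m[245:]=0
m=m.astype(np.uint8); # bed = hole inside blue ring
c,hi=cv2.findContours(m,cv2.RETR_CCOMP,cv2.CHAIN_APPROX_NONE)
for i,k in enumerate(c):
    if len(k)>60: e=cv2.fitEllipse(k);print(e,hi[0][i][3]); print(atz(wray(o,s,e[0]),.026))
print(robot.get_obs()['tool_pos'])
```

```text
pin [0.58877895 0.18226394 0.035     ]
pin [0.58590605 0.18138939 0.035     ]
((256.0613708496094, 191.67933654785156), (93.48786926269531, 101.65055847167969), 88.66230773925781) -1
[0.58820163 0.18091752 0.026     ]
((256.03094482421875, 192.16139221191406), (69.76630401611328, 72.36336517333984), 90.39807891845703) 0
[0.5887667  0.18091698 0.026     ]
[ 0.60816146 -0.13979506  0.18316594]
```

Emit:
step_arm(plan=[[[2, -35, 0, 0, 80], [2, -65, 0, 0, 80], [2, -65, 0, 0, 80], [2, -65, 0, 0, 80]]])

```text
time: 6.32
tool_pos: [0.6103, -0.2045, 0.1828]
ee_rot: [3.141, -0.003, 2.702]
wrist_force: [-0.8, 0.1, 0.5]
width: 0.0749
```

Run:
```python
from h import *
o,s=snap('wrist','w4.png');print(o['tool_pos'],o['ee_rot'])
f=s['frame'];g=cv2.cvtColor(f,cv2.COLOR_RGB2GRAY)
cv2.imwrite('pics/w4b.png',cv2.resize(cv2.imread('pics/w4.png')[90:260,140:370],None,fx=3.4,fy=3.4,interpolation=cv2.INTER_CUBIC))
```

```text
[ 0.61033525 -0.20445316  0.18281665] [ 3.14099403e+00 -2.75182628e-03  2.70241902e+00]
```

View pics/w4b.png

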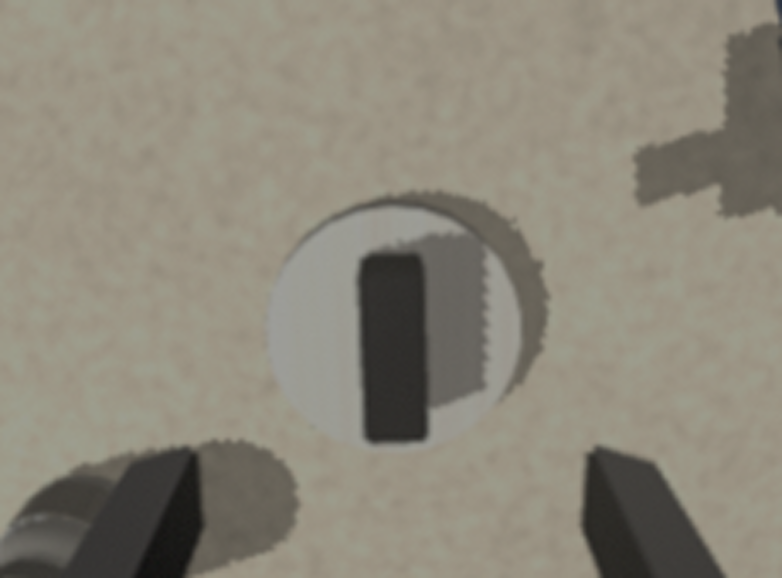

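The cover's grip in the crop has corners at about (360,254), (421,252), (428,440) and (364,442), nearly aligned with the tool. The disc spans about (267–522, 205–447).

Run:
```python
from h import *
o,s=load('w4');P=lambda x,y:((x+.5)/3.4-.5+140,(y+.5)/3.4-.5+90)
q=[atz(wray(o,s,P(*c)),.049) for c in [(360,254),(421,252),(428,440),(364,442)]]
L=lambda i,j:np.round(np.linalg.norm(q[i]-q[j])*1e3,1)
print(L(0,1),L(2,3),L(0,3),L(1,2)); q=np.array(q)
print(q.mean(0)); d=(q[0]+q[1]-q[2]-q[3])[:2];print(np.arctan2(d[1],d[0]))
# disc top ellipse, z=.017
l,r,=atz(wray(o,s,P(267,330)),.017),atz(wray(o,s,P(522,330)),.017);print((l+r)/2,np.linalg.norm(l-r))
pts=np.array([P(*c) for c in [(267,330),(522,330),(394,205),(280,275),(510,265),(300,400),(490,410)]])
W=np.array([atz(wray(o,s,p),.017)[:2] for p in pts]);c,rr=cv2.minEnclosingCircle(W.astype(np.float32));print(c,rr)
A=np.c_[2*W,np.ones(len(W))];x=np.linalg.lstsq(A,(W**2).sum(1),rcond=None)[0];print(x[:2],np.sqrt(x[2]+x[:2]@x[:2]))
R=Ro.from_euler('xyz',o['ee_rot']).as_matrix()
print('tool-frame offset cover',R.T@(np.r_[q.mean(0)[:2],.049]-o['tool_pos']))
o3,_=load('w3');R=Ro.from_euler('xyz',o3['ee_rot']).as_matrix();print('pin',R.T@(np.r_[.5886,.1815,.035]-o3['tool_pos']))
_,t=load('t2');_,a=load('s2')
```

```text
19.3 21.4 63.8 63.8
[ 0.62070164 -0.21016026  0.049     ]
2.730901110636525
[ 0.62297155 -0.21068596  0.017     ] 0.09103671474482683
(0.6227560043334961, -0.20992103219032288) 0.046221956610679626
[ 0.62305705 -0.20982583] 0.04531329900891157
tool-frame offset cover [-0.01217746 -0.0008379   0.13378316]
pin [-0.01281558  0.00047017  0.13096893]
```

Emit:
step_arm(plan=[[[12, -6, -30, 0.029, 70], [12, -6, -65, 0.029, 70], [12, -6, -100, 0.029, 70], [12, -6, -130, 0.029, 70], [12, -6, -150, 0.029, 70], [12, -6, -160, 0.029, 70], [12, -6, -160, 0.029, 70], [12, -6, -160, 0.029, 50]]])

```text
time: 7.03
tool_pos: [0.6243, -0.2088, 0.0245]
ee_rot: [3.141, 0.0, 2.735]
wrist_force: [-0.4, 0.9, 0.8]
width: 0.0622
```

Emit:
step_arm(plan=[[[0, 0, 0, 0, 10], [0, 0, 0, 0, 10], [0, 0, 0, 0, 10], [0, 0, 0, 0, 10], [0, 0, 0, 0, 10], [0, 0, 0, 0, 10], [0, 0, 0, 0, 10], [0, 0, 0, 0, 10]]])

```text
time: 7.7
tool_pos: [0.6243, -0.2103, 0.0243]
ee_rot: [3.142, 0.001, 2.734]
wrist_force: [-0.3, -0.4, 1.7]
width: 0.0221
```

Emit:
step_arm(plan=[[[0, 0, 0, 0, 5], [0, 0, 15, 0, 5], [0, 0, 40, 0, 5], [0, 0, 75, 0, 5], [0, 0, 100, 0, 5], [0, 0, 100, 0, 5], [0, 0, 100, 0, 5]]])

```text
time: 8.28
tool_pos: [0.6248, -0.2104, 0.1245]
ee_rot: [3.141, 0.002, 2.734]
wrist_force: [-0.6, -0.4, -3.9]
width: 0.0219
```

Emit:
step_arm(plan=[[[-4, 35, 0, 0, 5], [-8, 70, 0, 0, 5], [-12, 105, 0, 0, 5], [-16, 140, 0, 0, 5], [-20, 175, 0, 0, 5], [-24, 210, 0, 0, 5], [-28, 245, 0, 0, 5], [-32, 280, 0, 0, 5]]])

```text
time: 8.95
tool_pos: [0.5894, 0.0714, 0.1193]
ee_rot: [-3.139, -0.007, 2.734]
wrist_force: [0.9, -0.3, -3.0]
width: 0.022
```

Emit:
step_arm(plan=[[[0, 35, -10, 0, 5], [0, 70, -20, 0, 5], [0, 100, -30, 0, 5], [1, 110, -45, 0, 5], [1, 110, -50, 0, 5], [1, 110, -50, 0, 5], [1, 110, -50, 0, 5]]])

```text
time: 9.53
tool_pos: [0.5917, 0.1785, 0.0713]
ee_rot: [-3.138, -0.004, 2.733]
wrist_force: [0.3, -0.8, -3.0]
width: 0.0218
```

Run:
```python
from h import *
o,s=snap('wrist','w5.png');print(o['tool_pos'],o['ee_rot'])
_,a=snap('scene','s5.png')
A=cv2.resize(cv2.imread('pics/w5.png')[100:280,150:360],None,fx=3,fy=3,interpolation=cv2.INTER_CUBIC)
cv2.imwrite('pics/w5b.png',A)
```

```text
[0.59173802 0.17849399 0.07133586] [-3.13821654 -0.00351149  2.73304987]
```

View pics/w5b.png

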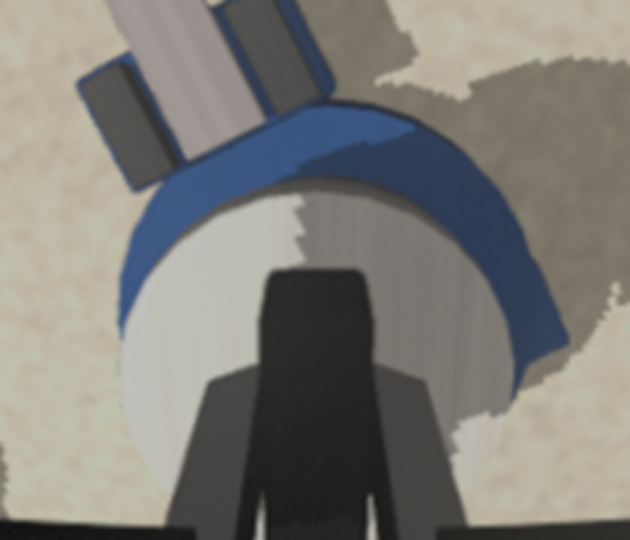

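The wrist picture shows the cover held over the drum. The disc's top edge runs through about (122,350), (318,192) and (514,350), and the drum's edge through about (340,102), (480,190) and (122,300). I'll fit both circles.

Run:
```python
from h import *
from scipy.optimize import least_squares as ls
o,s=load('w5');P=lambda x,y:((x+.5)/3-.5+150,(y+.5)/3-.5+100)
hs=cv2.cvtColor(s['frame'],cv2.COLOR_RGB2HSV).astype(int)
def fit(pts,z,r):
    W=np.array([atz(wray(o,s,P(*p)),z)[:2] for p in pts])
    f=ls(lambda c:np.hypot(*(W-c).T)-r,W.mean(0),loss='soft_l1',f_scale=.001);return f.x,np.round((np.hypot(*(W-f.x).T)-r)*1e3,1)
print('disc',fit([(122,345),(514,350),(318,192),(200,232),(440,232),(155,285),(490,290)],.064,.046))
print('drum',fit([(340,102),(420,133),(480,190),(515,245),(150,215),(128,262),(122,310)],.024,.058))
```

```text
disc (array([0.59271594, 0.17737518]), array([ 0.4, -0.1,  0.7, -0.1,  0.2, -1.4, -0.5]))
drum (array([0.59341712, 0.18035291]), array([ 3.8,  0.6, -2.6, -2.9, -0.4, -0.3, -0.9]))
```

Emit:
step_arm(plan=[[[-1, 3, 0, 0, 5], [-1, 3, -4, 0, 5], [-1, 3, -8, 0, 5], [-1, 3, -10, 0, 5], [-1, 3, -12, 0, 5], [-1, 3, -14, 0, 5], [-1, 3, -14, 0, 5]]])

```text
time: 10.22
tool_pos: [0.5918, 0.1827, 0.0591]
ee_rot: [-3.141, -0.001, 2.734]
wrist_force: [-1.0, -0.0, -2.5]
width: 0.0218
```

Emit:
step_arm(plan=[[[-1, -1, -1, 0, 5], [-1, -1, -2, 0, 5], [-1, -1, -3, 0, 5], [-1, -1, -4, 0, 5], [-1, -1, -4, 0, 5]]])

```text
time: 10.63
tool_pos: [0.591, 0.1819, 0.0556]
ee_rot: [-3.141, -0.0, 2.734]
wrist_force: [-0.3, 0.1, -2.8]
width: 0.0212
```

Emit:
step_arm(plan=[[[0, 0, -1, 0, 5], [0, 0, -2, 0, 5], [0, 0, -3, 0, 5], [0, 0, -3, 0, 5], [0, 0, -3, 0, 5]]])

```text
time: 11.05
tool_pos: [0.5913, 0.1819, 0.0532]
ee_rot: [3.141, 0.0, 2.734]
wrist_force: [-0.3, 0.0, -1.2]
width: 0.0218
```

The height fits the pin being in the hole and the cover first touching the bed. Pressing now.

Emit:
step_arm(plan=[[[0, 0, 0, 0, 5], [0, 0, -1, 0, 5], [0, 0, -2, 0, 5], [0, 0, -3, 0, 5], [0, 0, -4, 0, 5], [0, 0, -5, 0, 5], [0, 0, -5, 0, 5]]])

```text
time: 11.63
tool_pos: [0.5914, 0.1819, 0.0489]
ee_rot: [3.141, 0.001, 2.734]
wrist_force: [-2.4, -1.4, 5.7]
width: 0.0218
```

Emit:
step_arm(plan=[[[0, 0, -1, 0, 5], [0, 0, -2, 0, 5], [0, 0, -2, 0, 5], [0, 0, -2, 0, 5]]])

```text
time: 11.97
tool_pos: [0.5914, 0.1819, 0.0482]
ee_rot: [3.141, 0.001, 2.734]
wrist_force: [-4.4, -1.0, 9.7]
width: 0.0221
```

Emit:
step_arm(plan=[[[0, 0, -1, 0, 3], [0, 0, -2, 0, 3], [0, 0, -2, 0, 3], [0, 0, -2, 0, 3]]])

```text
time: 12.3
tool_pos: [0.5915, 0.182, 0.0482]
ee_rot: [3.14, 0.002, 2.734]
wrist_force: [-7.5, -2.4, 16.5]
width: 0.022
```

Run:
```python
from h import *
o,s=snap('wrist','w6.png');_,a=snap('scene','s6.png');print(o['tool_pos'],o['wrist_force'],o['wrist_torque'])
A=cv2.resize(s['frame'][100:280,150:360],(525,450),interpolation=cv2.INTER_CUBIC)
B=cv2.resize(a['frame'][190:280,285:340+60],None,fx=5,fy=5,interpolation=cv2.INTER_CUBIC)
B=B[:,:, :];B=cv2.resize(B,(270,450*1))if 0 else B
cv2.imwrite('pics/f.png',cv2.cvtColor(A,cv2.COLOR_RGB2BGR))
cv2.imwrite('pics/f2.png',cv2.cvtColor(B,cv2.COLOR_RGB2BGR))
h=cv2.cvtColor(a['frame'],cv2.COLOR_RGB2HSV)[188:228,355:400].astype(int); m=((h[...,0]<6)|(h[...,0]>172))&(h[...,1]>150)
y,x=np.nonzero(m);print('knob',x.mean()+355,y.mean()+188, atz(ray(a,(x.mean()+355,y.mean()+188)),.0325))
```

```text
[0.59146327 0.1819724  0.04819204] [-7.47493108 -2.38476549 16.46524022] [-0.38743504  1.55760956 -0.036944  ]
knob 374.0 208.57407407407408 [0.42678602 0.17296676 0.0325    ]
```

View pics/f.png

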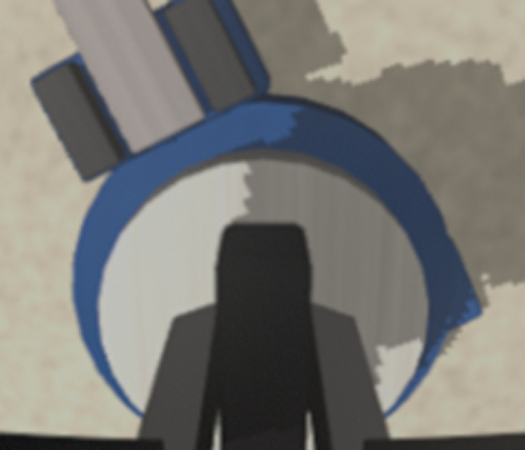

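View pics/f2.png

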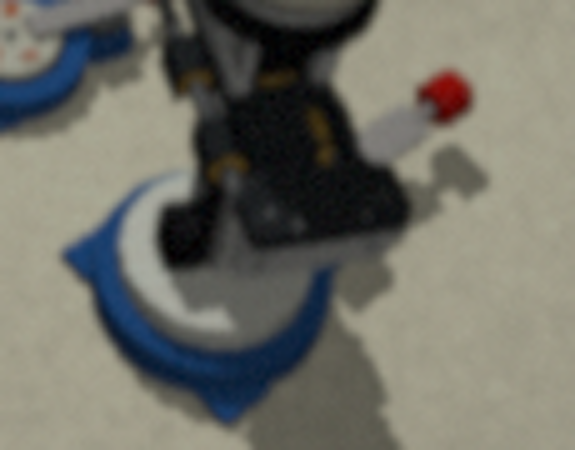

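Both pictures show the cover seated on and concentric with the drum, and the slide still out (knob unmoved at x=0.427). Tool height stopped at 48.2 mm while the force rose to 16.5 N, so the cover is hard against the drum.

Run:
```python
from h import *
o=robot.get_obs();print(o['tool_pos'],o['wrist_force'],o['width'],o['time']);print(robot.close_job())
```

```text
[0.59147504 0.18195611 0.0481977 ] [-7.53588734 -1.94413223 16.2188237 ] 0.021772989335424927 12.4
the job is handed in; nothing more can be done
None
```

I pulled the locking slide fully out, put the cover over the pin, pressed it down onto the drum, and handed the job in at 12.4 s with the arm still pressing. No verdict was reported.

**Last checks:**
- **Slide:** the scene camera measured 42 mm of knob travel, and the knob was still there at the end.
- **Cover down:** the tool went down 5.0 mm from first touching the bed, then stopped at 48.2 mm while the push rose to about 16 N. From the height of the grasp, that puts the cover's underside about 24 mm above the table.
- **Level and grip:** the tool was tilted about 0.002 rad, and the grip opening stayed at 22 mm.
- **Bystanders:** the route kept clear of the jar, the pen pot and the box, but I did not measure their positions again at the end.

**Disagreements:**
- **Cover position in the grip:** two wrist-camera estimates differed by about 3 mm along the grip. I aimed between them, and the cover went on without catching on the pin.
- **Side load:** a sideways force of about 8 N remained at hand-in, probably from the cover's hole bearing on the pin.

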